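# Load a coupler on the carrier plate and hold it out at the index blade

## Robot

A 7-joint arm with a two-finger parallel gripper is mounted at the origin on the work surface. World frame = base frame: x ahead of the robot, y to its left, z up, the work surface at z = 0. Lengths are in mm, angles in rad, forces in N, time in s.
With the tool pointing down it reaches from about 425 to 825 mm from the base axis. Payload 3.6 kg.
Tool frame: the origin (TCP) lies midway between the tips of the shut fingers; the grasp point (between the pads) lies 19 mm behind it (arm.hold_point_z is the distance from the TCP to the grasp point, in mm); z points along the fingers, y is the line along which they close (so a half turn about z gives the same grasp; the last joint's range is limited). The gripper opens to 93 mm and grips with 3 to 60 N. Pads are 15 mm wide; open, the fingers measure 128 mm over their backs; the gripper's body (75 mm by 188 mm) begins 65 mm behind the grasp point.
Start: joints at [-1.173, 0.615, -0.013, 1.423, 0.008, 1.103, -0.04], TCP at [267.262, 592.48, 218.64] pointing down, gripper open.
Joint ranges: [-3.12, 3.12], [-0.3, 2.06], [-1.34, 1.32], [0.26, 2.42], [-1.36, 4.5], [0.01, 1.98], [-2.84, 2.84]. Speed limits (rad/s): [2.79, 2.79, 3.14, 3.14, 3.14, 3.14, 3.14].

## Interface

Orientations are given as a 3x3 rotation matrix whose columns are the frame's x, y, z axes.
In Python, from plant import arm gives the robot as it stands.
- The arm moves only by the tool move_arm, never from a script. Its argument "commands" is a list of rows, each a list of 6 numbers: the shift along the tool's x, y, z in cm, then the turn, a rotation vector about the tool's x, y, z in degrees. In form: [[tx, ty, tz, ax, ay, az], ...]. A call has 1 to 12 rows; each row is the pose to reach, as a shift and turn from the pose commanded when the call began, along the tool's axes at that moment; what a row does not reach only later rows make up. A row lasts 1/10 s, in which the tool goes at most 50 mm and 8.59 degrees, less where a joint would pass 70% of its speed; a pose out of reach is approached as far as the arm can. A call with a gripper value outside its range is refused whole. "claw" is the finger opening in cm, from 0 to 9.3, set as the call begins (left out, the last holds). The fingers move at their own pace and stop on an object; "squeeze" is the grip in N (left out, the last holds). Time passes only in rows, so rows that repeat a pose let the fingers close. It gives the time, the measured TCP pose, the force, the opening and the grip force at its end, in the units of the state.
- arm.read_state(): the state, without advancing time (a new reading comes with each control period).
- arm.camera(name): name is "scene" or "side" or "wrist"; returns the picture (480x640x3 uint8, red, green, blue); there is no depth.
- arm.get_calibration(name): a dict with "fx", "fy", "cx", "cy" (pixels), "xyz" and "attitude" of the camera in the world; the wrist camera has in their place "tool_from_camera" (4x4, takes a point from camera to tool coordinates, whose origin is the TCP and whose axes are the flange's). Camera axes: x right, y up, looking along -z (the intrinsics and any distortion apply to the point x, -y, -z); pixel columns grow to the right and rows downward; lengths in mm; the calibration is good to about 2 mm. A picture is of the moment at which its call begins: read the wrist's pose just before it. get_calibration takes no time and is no camera call.
- arm.close_job(): hands the job in; it is judged then, once.
The state is a dict: "time_s": time; "joint_pos": joint angles; "joint_vel": joint speeds; "joint_efforts": joint torques, N m; "ee_pos": TCP position; "tcp_rot": TCP orientation; "contact_force": force on the tool from outside, world axes, zero at the start; "torque": the same for the moment, N m; "gripper_width": opening from 0.0 (shut) to 1.0 (fully open); "grasp_force": force on a finger pad.
Only numpy, scipy, OpenCV 4.12 (cv2) and the standard library are available. Lean on these libraries where they do the work, as an engineer would, in place of code of your own. Each camera call takes 0.05 s, during which the arm holds its last target. There are 200 camera calls.

## Task

Of the two steel couplers on the mat, find the one that slides down over the carrier plate's round post, seat it fully on the post and let go of it; the other coupler stays on the mat. Then slide the carrier straight out along its riser, flat on it and never lifted off, until the front edge of its nose is level with the index blade standing beside its path, without leaning on the blade. The loaded carrier would now tip off the riser, so finish while still holding it by its square grip, flat and still; leave the meter, the carton and the organiser where they are.

Things in the scene. Friction and masses are not known exactly. Their poses are not given: they have to be found in the camera images.
- riser: Fixed low bench stand with a flat black top, 130 mm (its x) by 240 mm (its y), top 60 mm above the work surface. Origin on the work surface under its centre. Outward is its -y direction: its outer edge lies at y = -120 mm in its frame.
- carrier: Loose aluminium fixture plate lying flat on the riser, 90 mm (x) by 240 mm (y) by 8 mm thick, about 0.57 kg (the starts vary it); origin at the centre of its underside, y axis nearly parallel to the riser's y. Its nose is the -y end. A round steel post stands near the nose and a square black grip near the tail, both on its centre line, 170 mm apart. With the coupler loaded it tips when more than about 100 mm overhangs; at the mark it overhangs 120 to 155 mm.
- carrier_nose (a point): Middle of the carrier's front (nose) edge, half-way up the plate's thickness, 120 mm from its centre in its -y direction; same axes as the carrier.
- carrier_post (a point): Top centre of the carrier's upright round post: 20 mm diameter, 34 mm tall above the plate's top face, the upper 8 mm tapered to 12 mm diameter; 45 mm behind the nose edge. Same axes as the carrier. Its top is 42 mm above the plate's underside.
- carrier_grip (a point): Centre (half-way up) of the carrier's square grip, 24 by 24 mm, 45 mm tall above the plate's top face, sides parallel to the plate's; fixed to the plate, 25 mm from the tail edge. Same axes as the carrier. It takes the pull of sliding and of holding the tail down.
- coupler_wide_center (a point): Centre (half-way up) of a loose steel coupler: upright ring, 44 mm outside diameter, 30 mm tall, bore 26 mm, 0.2 kg, z along its bore; it slides over the 20 mm post. Seated, its centre is 19 mm below the post's top. It starts standing on the work surface, its place exchanged at random with the other's.
- coupler_wide: The same coupler, origin at the centre of its underside.
- coupler_narrow_center (a point): Centre (half-way up) of the other loose steel coupler: same outside, 44 mm diameter and 30 mm tall, but bore 15 mm: it does not go over the post. It belongs on the work surface at the end.
- coupler_narrow: The same narrow coupler, origin at the centre of its underside.
- index: Fixed index blade: a steel blade 6 mm thick (its y), 30 mm wide (its x), its top 74 mm above the work surface, on a small dark base 50 by 50 mm. It stands beyond the riser's outer edge on the far (+x) side of the carrier's path, its near face some 15 to 25 mm clear of the carrier's side. Axes as the riser's; origin on the work surface, under the middle of the blade's near face.
- index_mark (a point): The mark: top of the index blade's near edge, in the middle of its thickness. The nose edge must come to the same y as this point, in the index blade's frame (axes as the riser's).
- meter: Bystander: yellow hand-held meter, 160 by 80 by 35 mm, lying on the mat; origin centre of the underside.
- carton: Bystander: small white carton, 100 by 80 by 60 mm; origin centre of the underside.
- organiser: Bystander: open blue parts organiser tray, 100 by 160 by 22 mm; origin centre of the underside.
Things that resemble listed ones, but are neither listed nor needed, are in the scene too. Leave any pink or red look-alike of the coupler_wide alone. Of the things that look like the index, the larger one is meant.

How it is judged (in metres and radians):
On the way:
1. the wide coupler sits fully down on the post, released (horizontal distance between coupler_wide_center and carrier_post below 0.007 m and z of coupler_wide_center in the frame of carrier_post between -0.024 and -0.015 m and angle between coupler_wide_center's own z axis and vertical below 0.12 rad and contact force between the fingers and coupler_wide below 0.3 N), for 0.2 s.
At the end, for the whole second after the job is handed in: Wide coupler fully on the post (within 4 mm), narrow one on the mat. Nose edge within 7 mm of the index mark; carrier within 22 mm and 0.12 rad of the riser's centre line, flat within 0.05 rad, resting on the riser, off the blade, at rest, gripped with over 1 N (horizontal distance between coupler_wide_center and carrier_post below 0.007 m and z of coupler_wide_center in the frame of carrier_post between -0.024 and -0.015 m and angle between coupler_wide_center's own z axis and vertical below 0.12 rad and y of carrier_nose in the frame of index_mark between -0.007 and 0.007 m and x of carrier_nose in the frame of riser between -0.022 and 0.022 m and angle between the y axis of carrier and the y axis of riser, either way round below 0.12 rad and angle between carrier's own z axis and vertical below 0.05 rad and height (world z) of carrier between 0.055 and 0.065 m and contact force between the fingers and carrier above 1 N and contact force between riser and carrier above 0.5 N and contact force between coupler_narrow and carrier below 0.2 N and contact force between index and carrier below 1 N and linear speed of carrier below 0.02 m/s and height (world z) of coupler_narrow_center below 0.03 m); the arm keeps its last pose, push and grip.
It fails at once if the carrier tips (angle between carrier's own z axis and vertical above 0.2 rad).
It fails at once if the carrier is lifted off the riser (height (world z) of carrier above 0.075 m).
It fails at once if the meter is disturbed (distance of meter from where it was at the start of the episode above 0.03 m).
It fails at once if the carton is disturbed (distance of carton from where it was at the start of the episode above 0.03 m).
It fails at once if the organiser is disturbed (distance of organiser from where it was at the start of the episode above 0.03 m).
It also fails if it takes over 58 s, if anything falls off the work surface, if the arm or the gripper's body presses on something with over 40 N, if the wrist force passes 120 N, or if a joint passes its speed limit or range.

## Working session

There is one attempt and no reset: what is moved stays moved. The work goes in short steps, Python scripts to look and compute and a tool call to move; the robot and the scene stay as the last step left them, time stands still between calls to the robot, and variables do not carry over. Pictures are saved under pics/ and viewed, at most 10 in all, crops included, and the job is handed in when it is done.

Besides the shell and the picture viewer there is one more tool, called in YAML: its name, and indented under it one key for each argument. move_arm: Moves the arm, as the interface text tells. Its arguments: {"type":"object","properties":{"commands":{"type":"array"},"claw":{"type":"number"},"squeeze":{"type":"number"}},"required":["commands"]}

```bash
mkdir -p pics; cat > h.py <<'E'
import numpy as np, cv2, json
from plant import arm
def cal(name):
    c=arm.get_calibration(name); K=np.array([[c['fx'],0,c['cx']],[0,c['fy'],c['cy']],[0,0,1.]])
    if name=='wrist':
        s=arm.read_state(); T=np.array(c['tool_from_camera']); R=np.array(s['tcp_rot'])
        return K,R@T[:3,:3],R@T[:3,3]+np.array(s['ee_pos']),c
    return K,np.array(c['attitude']),np.array(c['xyz']),c
def ray(C,u,v):
    K,R,p,_=C; d=R@np.array([(u-K[0,2])/K[0,0],-(v-K[1,2])/K[1,1],-1.]); return p,d
def onz(C,u,v,z):
    p,d=ray(C,u,v); return p+d*(z-p[2])/d[2]
def proj(C,P):
    K,R,p,_=C; q=R.T@(np.array(P,float)-p); return K[0,0]*q[0]/-q[2]+K[0,2], K[1,1]*(-q[1])/-q[2]+K[1,2]
E
python3 - <<'E'
from h import *
for n in ['scene','side','wrist']:
    C=cal(n); im=arm.camera(n); cv2.imwrite(f'pics/{n}0.png',im[:,:,::-1]); print(n,C)
print(arm.read_state())
E
```

```text
scene (array([[494.06355869,   0.        , 314.80039738],
       [  0.        , 494.06355869, 240.03892508],
       [  0.        ,   0.        ,   1.        ]]), array([[ 0.47322734, -0.74500947,  0.47012422],
       [ 0.88088273,  0.39407816, -0.26219844],
       [ 0.01007463,  0.53820378,  0.84275453]]), array([ 977.41535104, -242.9340677 ,  781.73283455]), {'fx': 494.06355868821174, 'fy': 494.06355868821174, 'cx': 314.80039737610576, 'cy': 240.0389250808004, 'xyz': array([ 977.41535104, -242.9340677 ,  781.73283455]), 'attitude': array([[ 0.47322734, -0.74500947,  0.47012422],
       [ 0.88088273,  0.39407816, -0.26219844],
       [ 0.01007463,  0.53820378,  0.84275453]])})
side (array([[448.56665267,   0.        , 324.89645243],
       [  0.        , 448.56665267, 244.74816674],
       [  0.        ,   0.        ,   1.        ]]), array([[-0.88378111,  0.29443588, -0.36364608],
       [-0.4678055 , -0.5716911 ,  0.67403805],
       [-0.00943224,  0.76581773,  0.64298852]]), array([299.8652481 , 498.21260553, 610.08938465]), {'fx': 448.5666526710371, 'fy': 448.5666526710371, 'cx':
[... 1261 characters left out ...]
05, -3.33016217e-03,  9.91573788e-04, -3.04018667e-03,
       -7.51886270e-04,  8.36470571e-04,  1.43095357e-03]), 'joint_efforts': array([ 3.73134608e-04, -4.59347284e+01,  2.09247884e-01, -1.65942872e+01,
       -6.11504330e-02,  1.81685941e-02,  1.61163903e-04]), 'ee_pos': array([267.05784958, 591.95503693, 217.75265658]), 'tcp_rot': array([[-9.11528943e-01,  4.11235211e-01, -7.65938564e-04],
       [ 4.11235923e-01,  9.11527180e-01, -1.79351896e-03],
       [-3.93843304e-05, -1.94982590e-03, -9.99998098e-01]]), 'contact_force': array([ 0.11960584,  0.23182145, -0.56959883]), 'torque': array([ 0.02998905,  0.00016452, -0.04177237]), 'grasp_force': 0.0, 'gripper_width': 0.9991736911882648}
```

View pics/scene0.png

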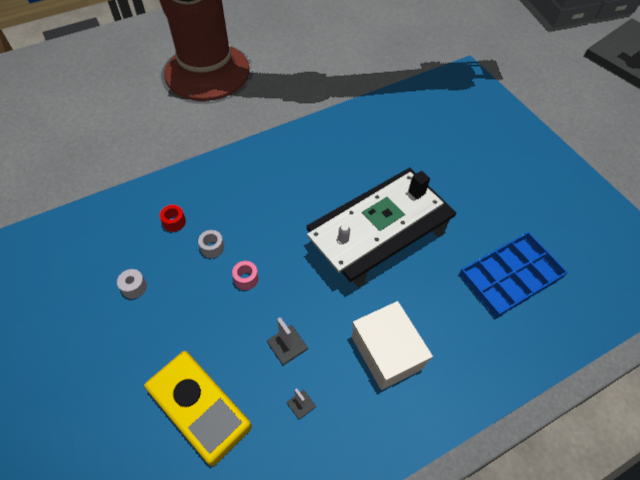

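View pics/side0.png

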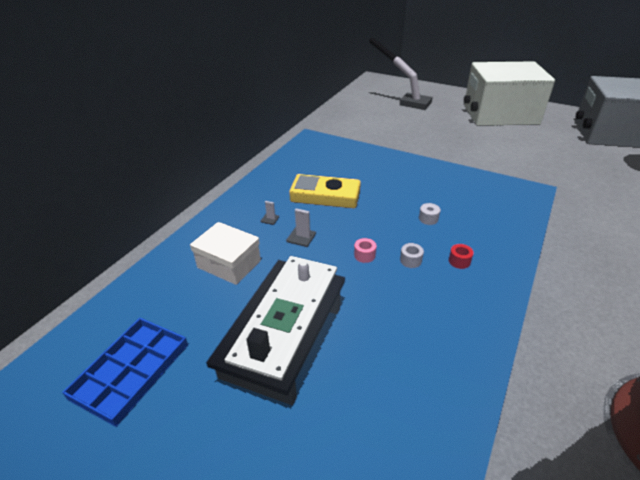

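Scene view: the steel couplers are at (211,243), with a wide bore, and (132,284), with a narrow bore. The red (172,217) and pink (245,275) rings are decoys. The larger blade at (287,340) is the index; the small one at (300,402) is not. Next I'll measure and confirm these in one enlarged crop.

```bash
python3 - <<'E'
from h import *
A=cv2.imread('pics/scene0.png');B=cv2.imread('pics/side0.png')
f=lambda im,x,y,w,h:cv2.resize(im[y:y+h,x:x+w],(400,300),interpolation=cv2.INTER_CUBIC)
cv2.imwrite('pics/crop1.png',np.vstack([np.hstack([f(A,105,225,133,100),f(A,240,300,100,75)]),np.hstack([f(A,300,165,160,120),f(B,260,195,80,60)])]))
Cs,Cd=cal('scene'),cal('side')
def tri(a,b):
    p,d=ray(Cs,*a);q,e=ray(Cd,*b);d/=np.linalg.norm(d);e/=np.linalg.norm(e)
    t=np.linalg.lstsq(np.c_[d,-e],q-p,rcond=None)[0];x=p+t[0]*d;y=q+t[1]*e;return (x+y)/2,np.linalg.norm(x-y)
for n,im,C in(('scene',A,Cs),('side',B,Cd)):
    hsv=cv2.cvtColor(im,cv2.COLOR_BGR2HSV)
    m=((hsv[:,:,1]<60)&(hsv[:,:,2]>120)).astype(np.uint8)
    blue=((hsv[:,:,0]>95)&(hsv[:,:,0]<115)&(hsv[:,:,1]>120)).astype(np.uint8)
    cs,_=cv2.findContours(m,cv2.RETR_EXTERNAL,cv2.CHAIN_APPROX_NONE)
    for c in cs:
        a=cv2.contourArea(c);x,y,w,h=cv2.boundingRect(c)
        if a>60 and y>150:
            cx,cy=x+w/2,y+h/2
            print(n,'area',a,'bb',x,y,w,h,'z15',onz(C,cx,cy,15).round(1)[:2])
            if 2500<a<20000:
                P=np.array([onz(C,*p,68)[:2] for p in c.reshape(-1,2)],np.float32)
                r=cv2.minAreaRect(P);print('  rect z68',np.round(r[0],1),np.round(r[1],1),r[2], cv2.boxPoints(r).round(0).tolist())
print('post',tri((343,227),(303,264)),'grip',tri((420,174),(259,331)),'idx',tri((282,321),(301,210)))
E
```

```text
scene area 1376.5 bb 189 399 52 54 z15 [ 768.6 -289.8]
scene area 9157.0 bb 465 367 175 113 z15 [1002.7  155.8]
  rect z68 [1041.7  137.8] [321.   84.8] 89.9989013671875 [[999.0, -23.0], [1084.0, -23.0], [1084.0, 298.0], [999.0, 298.0]]
scene area 5254.5 bb 405 340 235 140 z15 [966.3 129.3]
  rect z68 [978.5 118.3] [421.2  33. ] 89.99445343017578 [[962.0, -92.0], [995.0, -92.0], [995.0, 329.0], [962.0, 329.0]]
scene area 3365.0 bb 353 301 80 79 z15 [780.8  16.4]
  rect z68 [790.4  -1.7] [ 82.8 102. ] 87.77095794677734 [[738.0, -41.0], [840.0, -45.0], [843.0, 38.0], [741.0, 42.0]]
scene area 415.0 bb 117 269 26 23 z15 [ 472.8 -328.6]
scene area 354.5 bb 198 230 25 20 z15 [ 460.  -173.7]
scene area 5278.0 bb 307 172 136 99 z15 [566.3 115.8]
  rect z68 [588.6  98. ] [ 91.2 240.5] 7.995082855224609 [[527.0, 211.0], [560.0, -27.0], [651.0, -15.0], [617.0, 223.0]]
side area 6568.5 bb 225 256 112 123 z15 [612.4  82.3]
  rect z68 [587.7 100.2] [ 92.5 243.8] 7.97381067276001 [[525.0, 214.0], [559.0, -27.0], [650.0, -14.0], [617.0, 227.0]]
side area 290.5 bb 401 243 23 25 z15 [ 465.  -176.3]
side area 2243.5 bb 190 222 69 62 z15 [805.1  -9.5]
side area 242.5 bb 295 209 14 28 z15 [ 715.7 -168.1]
side area 220.5 bb 420 203 20 21 z15 [ 477.9 -329.8]
side area 66.5 bb 265 201 9 17 z15 [ 807.3 -178.3]
side area 231.5 bb 295 175 24 15 z15 [ 787.8 -317. ]
post (array([597.068731  ,  23.69735314,  99.6098884 ]), np.float64(2.169808943997634)) grip (array([572.45119077, 190.0457828 , 118.69333173]), np.float64(1.2402074711614102)) idx (array([ 693.33674125, -136.21932382,   78.60429574]), np.float64(5.6008970097488096))
```

View pics/crop1.png

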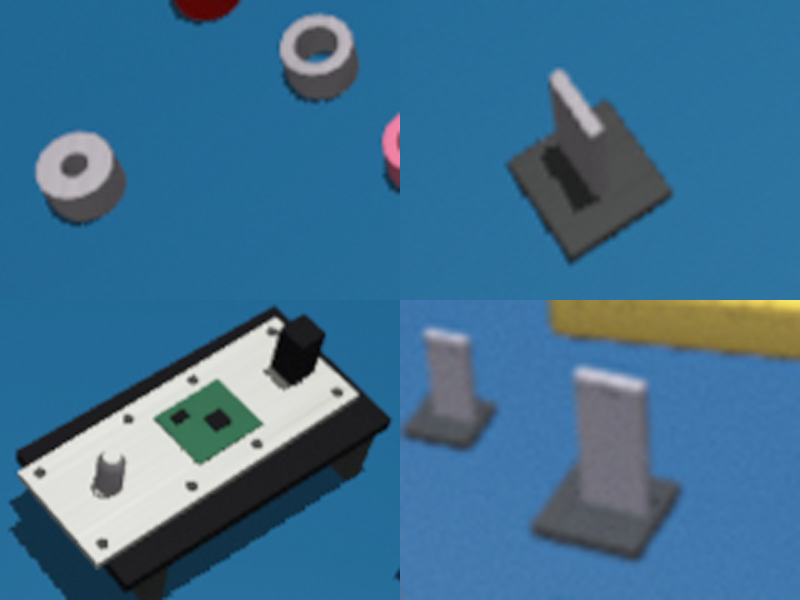

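The crop confirms it: the upper-right ring at (211,240) has the wide bore, so that's coupler_wide, and (130,280) is the narrow one. The larger blade is the index. The blade's top strip runs from (279,318) to (290,333) in the scene view.

```bash
python3 - <<'E'
from h import *
C=cal('scene');D=cal('side')
print('wide',onz(C,210.7,239.7,30),onz(D,412,250,30))
print('red',onz(C,172,213,30),'pink',onz(C,245,271,30))
print('blade',onz(C,278.7,318,74),onz(C,290.5,333,74))
print('blade side near/far', onz(D,260+(575-400)/5,195+(375-300)/5,74),onz(D,260+(645-400)/5,195+(383-300)/5,74))
s=arm.read_state();R=np.array(s['tcp_rot']);p=np.array(s['ee_pos'])
for t in ([500,200,218],[463,-175,180]): print((R.T@(np.array(t)-p)/10).round(1))
E
```

```text
wide [ 469.726422   -174.51356547   30.        ] [ 467.1918637  -174.50647716   30.        ]
red [ 380.90539994 -216.0760705    30.        ] pink [ 557.58621257 -146.12852442   30.        ]
blade [ 682.29604345 -139.52798185   74.        ] [ 712.74381006 -134.49118114   74.        ]
blade side near/far [ 709.36223371 -133.60326596   74.        ] [ 681.05592196 -141.83123357   74.        ]
[-37.4 -26.1   0. ]
[-49.4 -61.8   3.9]
```

move_arm:
  commands:
    - [-3.7,-2.6,0,0,0,-3]
    - [-7.5,-5.2,0,0,0,-6]
    - [-11.2,-7.8,0,0,0,-10]
    - [-15,-10.4,0,0,0,-13]
    - [-18.7,-13,0,0,0,-16]
    - [-22.4,-15.7,0,0,0,-20]
    - [-26.2,-18.3,0,0,0,-23]
    - [-29.9,-20.9,0,0,0,-26]
    - [-33.7,-23.5,0,0,0,-30]
    - [-37.4,-26.1,0,0,0,-32.3]
    - [-37.4,-26.1,0,0,0,-32.3]
    - [-37.4,-26.1,0,0,0,-32.3]

```text
time_s: 1.35
ee_pos: [501.2, 199.3, 218.3]
tcp_rot: [[-0.991, -0.136, -0.001], [-0.136, 0.991, -0.0], [0.001, -0.0, -1.0]]
contact_force: [-0.9, 0.3, -0.4]
gripper_width: 1.001
grasp_force: 0.0
```

```bash
python3 - <<'E'
from h import *
s=arm.read_state();R=np.array(s['tcp_rot']);p=np.array(s['ee_pos'])
print(p,R,s['joint_pos'],(R.T@(np.array([468.5,-174.5,160])-p)/10).round(2))
E
```

```text
[501.24127565 199.33214355 218.31054013] [[-9.90753706e-01 -1.35670448e-01 -7.89312071e-04]
 [-1.35670284e-01  9.90754010e-01 -2.57180608e-04]
 [ 8.16905907e-04 -1.47716448e-04 -9.99999655e-01]] [-0.33511453  0.44597073 -0.12347615  1.74324767  0.06489155  0.95715761
  1.22282108] [  8.31 -36.59   5.84]
```

move_arm:
  commands:
    - [0.9,-4.1,0,0,0,0]
    - [1.8,-8.1,0,0,0,0]
    - [2.8,-12.2,0,0,0,0]
    - [3.7,-16.3,0,0,0,0]
    - [4.6,-20.3,1,0,0,0]
    - [5.5,-24.4,2,0,0,0]
    - [6.5,-28.5,3,0,0,0]
    - [7.4,-32.5,4.5,0,0,0]
    - [8.3,-36.6,5.8,0,0,0]
    - [8.3,-36.6,5.8,0,0,0]
    - [8.3,-36.6,5.8,0,0,0]
    - [8.3,-36.6,5.8,0,0,0]

```text
time_s: 2.55
ee_pos: [470.6, -170.4, 160.9]
tcp_rot: [[-0.99, -0.144, 0.001], [-0.144, 0.99, 0.002], [-0.001, 0.001, -1.0]]
contact_force: [0.7, 0.1, 1.1]
gripper_width: 0.998
grasp_force: 0.0
```

```bash
python3 - <<'E'
from h import *
C=cal('wrist');im=arm.camera('wrist')[:,:,::-1].copy()
s=arm.read_state();R=np.array(s['tcp_rot']);p=np.array(s['ee_pos']);print(p,s['joint_pos'].round(2))
hsv=cv2.cvtColor(im,cv2.COLOR_BGR2HSV)
u,v=map(int,proj(C,[468.5,-174.5,30]));print('expected',u,v)
m=((hsv[:,:,1]<70)&(hsv[:,:,2]>110)).astype(np.uint8)
cs,h=cv2.findContours(m,cv2.RETR_CCOMP,cv2.CHAIN_APPROX_NONE)
for c,hh in zip(cs,h[0]):
    if cv2.contourArea(c)>200:
        (x,y),r=cv2.minEnclosingCircle(c);e=cv2.fitEllipse(c);X=onz(C,*e[0],30);print(hh[3],e,X.round(1),(R.T@(X-p)/10).round(2))
cv2.imwrite('pics/w1.png',im)
E
```

```text
[ 470.64336422 -170.448783    161.02007297] [ 0.35  0.46 -0.06  1.92  0.04  0.76  1.98]
expected 315 227
-1 ((180.563232421875, 468.73388671875), (19.134483337402344, 52.67178726196289), 88.62157440185547) [ 763.8 -283.8   30. ] [-27.36 -15.46  13.11]
-1 ((463.6878662109375, 434.14544677734375), (15.064766883850098, 29.927579879760742), 164.4939727783203) [671.8  13.8  30. ] [-22.54  15.32  13.14]
-1 ((475.1333923339844, 396.1194152832031), (20.59368133544922, 132.12350463867188), 89.58309936523438) [622.   12.3  30. ] [-17.59  15.89  13.14]
-1 ((332.7313232421875, 320.3272399902344), (38.574039459228516, 43.72246551513672), 85.20807647705078) [ 556.2 -145.9   30. ] [-8.81  1.19 13.11]
52 ((332.75897216796875, 320.31988525390625), (25.501251220703125, 31.6583309173584), 83.00638580322266) [ 556.2 -145.8   30. ] [-8.81  1.19 13.11]
-1 ((462.158203125, 333.9904479980469), (29.833126068115234, 124.09834289550781), 140.94313049316406) [553.  -20.2  30. ] [-10.3   13.66  13.13]
-1 ((177.94749450683594, 333.8570556640625), (31.234777450561523, 122.03307342529297), 39.61811828613281) [ 592.1 -290.8   30. ] [-10.27 -13.67  13.1 ]
-1 ((316.09906005859375, 226.2604522705078), (47.09303283691406, 48.06827926635742), 123.82754516601562) [ 467.  -174.5   30. ] [ 0.44 -0.36 13.1 ]
88 ((314.8703918457031, 225.39468383789062), (28.89471435546875, 30.321237564086914), 66.8377685546875) [ 466.3 -175.7   30. ] [ 0.52 -0.47 13.1 ]
-1 ((142.13304138183594, 214.41744995117188), (48.373600006103516, 54.07960510253906), 105.56900787353516) [ 478.1 -324.1   30. ] [  1.49 -15.33  13.08]
```

View pics/w1.png

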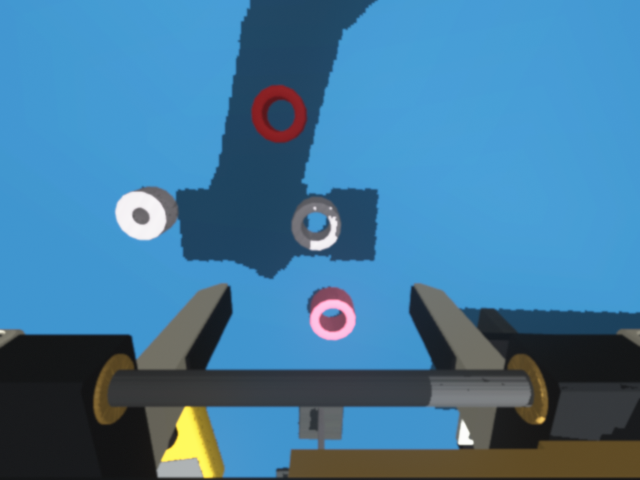

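Wrist view: the wide coupler is at (316,224), with the fingers clear of the pink (332,315) and red (279,113) rings. I'll centre and descend.

move_arm:
  commands:
    - [0.4,-0.4,3,0,0,0]
    - [0.4,-0.4,6,0,0,0]
    - [0.4,-0.4,9,0,0,0]
    - [0.4,-0.4,12,0,0,0]
    - [0.4,-0.4,14,0,0,0]
    - [0.4,-0.4,15,0,0,0]
    - [0.4,-0.4,15.5,0,0,0]
    - [0.4,-0.4,15.5,0,0,0]
    - [0.4,-0.4,15.5,0,0,0]

```text
time_s: 3.5
ee_pos: [467.2, -177.7, 6.6]
tcp_rot: [[-0.99, -0.14, 0.002], [-0.14, 0.99, -0.001], [-0.002, -0.001, -1.0]]
contact_force: [-0.5, 0.2, -0.5]
gripper_width: 1.001
grasp_force: 0.0
```

move_arm:
  commands:
    - [0,0,0,0,0,0]
    - [0,0,0,0,0,0]
    - [0,0,0,0,0,0]
    - [0,0,0,0,0,0]
    - [0,0,0,0,0,0]
    - [0,0,0,0,0,0]
    - [0,0,0,0,0,0]
    - [0,0,0,0,0,0]
  claw: 3.5
  squeeze: 25

```text
time_s: 4.3
ee_pos: [466.1, -177.1, 5.6]
tcp_rot: [[-0.99, -0.14, -0.001], [-0.14, 0.99, 0.001], [0.001, 0.001, -1.0]]
contact_force: [-0.1, 2.6, 0.8]
gripper_width: 0.459
grasp_force: 25.0
```

move_arm:
  commands:
    - [0,0,-2,0,0,0]
    - [0,0,-5,0,0,0]
    - [0,0,-9,0,0,0]
    - [0,0,-13,0,0,0]
    - [-2.7,3,-14.5,0,0,0]
    - [-5.3,6,-14.5,0,0,0]
    - [-8,9,-14.5,0,0,0]
    - [-10.6,12,-14.5,0,0,0]
    - [-13.2,15,-14.5,0,0,0]
    - [-15.9,18,-14.5,0,0,0]
    - [-15.9,18,-14.5,0,0,0]
    - [-15.9,18,-14.5,0,0,0]

```text
time_s: 5.5
ee_pos: [598.1, 23.6, 149.6]
tcp_rot: [[-0.99, -0.142, -0.002], [-0.142, 0.99, -0.0], [0.002, -0.0, -1.0]]
contact_force: [-0.4, -0.8, -1.6]
gripper_width: 0.458
grasp_force: 25.0
```

move_arm:
  commands:
    - [0,0,0,0,0,0]
    - [0,0,0,0,0,0]
    - [0,0,0,0,0,0]

```text
time_s: 5.8
ee_pos: [598.2, 21.1, 150.7]
tcp_rot: [[-0.991, -0.137, -0.0], [-0.137, 0.991, -0.001], [0.001, -0.001, -1.0]]
contact_force: [-0.9, -0.4, -1.4]
gripper_width: 0.458
grasp_force: 25.0
```

```bash
python3 - <<'E'
from h import *
s=arm.read_state();R=np.array(s['tcp_rot']);p=np.array(s['ee_pos']);print(p,R.round(4),s['gripper_width'],s['contact_force'])
out=[]
for n in('wrist','scene','side'):
    C=cal(n);im=arm.camera(n)[:,:,::-1].copy();cv2.imwrite(f'pics/{n}2.png',im)
    u,v=proj(C,p+[0,0,25]);pu,pv=proj(C,[598.6,24.7,102]);print(n,'ring',u,v,'post',pu,pv)
    x,y=int(u)-60,int(v)-50;x=max(x,0);y=max(min(y,380),0)
    print(x,y);out.append(cv2.resize(im[y:y+100,x:x+120],(400,300) if n!='x' else 0,interpolation=cv2.INTER_CUBIC))
W=cv2.resize(cv2.imread('pics/wrist2.png'),(400,300))
cv2.imwrite('pics/c2.png',np.vstack([np.hstack([out[0],W]),np.hstack(out[1:])]))
E
```

```text
[598.22411785  21.11091235 150.65929318] [[-9.905e-01 -1.373e-01 -5.000e-04]
 [-1.373e-01  9.905e-01 -7.000e-04]
 [ 6.000e-04 -7.000e-04 -1.000e+00]] 0.45833799731899083 [-0.86539409 -0.38066456 -1.4303211 ]
wrist ring 320.5515499138403 325.851423503326 post 325.87039441540594 267.0098207028024
260 275
scene ring 345.4520633576572 200.70753940420707 post 344.669069363164 226.8887593572077
285 150
side ring 301.8834135793495 227.10175534454254 post 302.475751581149 262.84713017170697
241 177
```

View pics/c2.png

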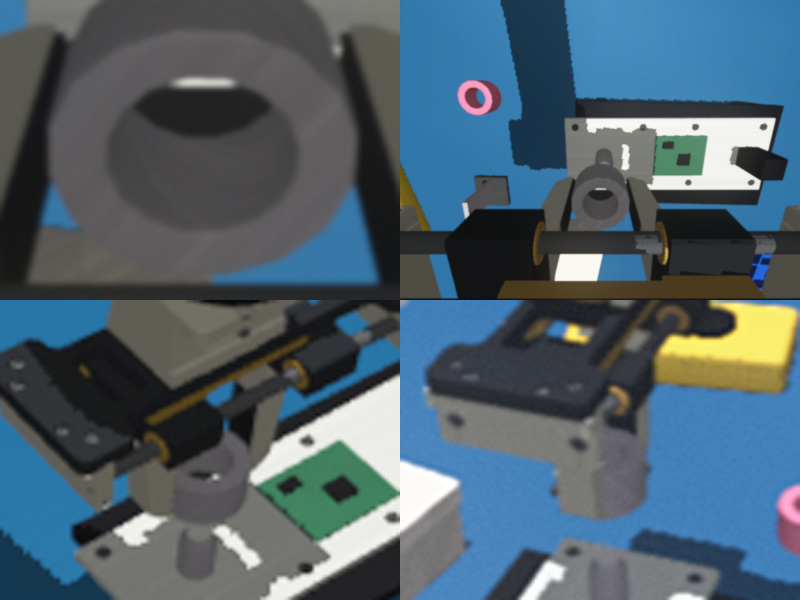

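Wrist view: the ring is centred in the fingers at about (321,325). Scene view: the post top is at (344,227), which agrees with my estimate of (598,24.5). I'll shift by about 3 mm and lower to just above the post.

move_arm:
  commands:
    - [0,0.3,1.5,0,0,0]
    - [0,0.3,3,0,0,0]
    - [0,0.3,3.5,0,0,0]
    - [0,0.3,3.5,0,0,0]
    - [0,0.3,3.5,0,0,0]
    - [0,0.3,3.5,0,0,0]

```text
time_s: 6.55
ee_pos: [598.9, 25.6, 116.5]
tcp_rot: [[-0.99, -0.139, 0.002], [-0.139, 0.99, 0.0], [-0.002, -0.0, -1.0]]
contact_force: [-0.1, -0.6, -1.3]
gripper_width: 0.456
grasp_force: 25.0
```

```bash
python3 - <<'E'
from h import *
s=arm.read_state();R=np.array(s['tcp_rot']);p=np.array(s['ee_pos']);print(p,s['contact_force'])
out=[]
for n in('scene','side'):
    C=cal(n);im=arm.camera(n)[:,:,::-1].copy()
    u,v=proj(C,p);print(n,'ring bottom',proj(C,p-[0,0,5.6]),'post',proj(C,[598,24.5,102]))
    x,y=int(u)-40,int(v)-40;print(x,y);out.append(cv2.resize(im[y:y+80,x:x+80],(400,400),interpolation=cv2.INTER_CUBIC))
cv2.imwrite('pics/c3.png',np.hstack(out))
E
```

```text
[598.92714476  25.58084056 116.52224806] [-0.09813731 -0.56807944 -1.26309522]
scene ring bottom (np.float64(345.5619834161814), np.float64(223.78991414191785)) post (np.float64(344.38394551008577), np.float64(226.6709575736539))
305 181
side ring bottom (np.float64(301.81884990441324), np.float64(259.14549436595826)) post (np.float64(302.84419743893505), np.float64(262.88618743580366))
261 216
```

View pics/c3.png

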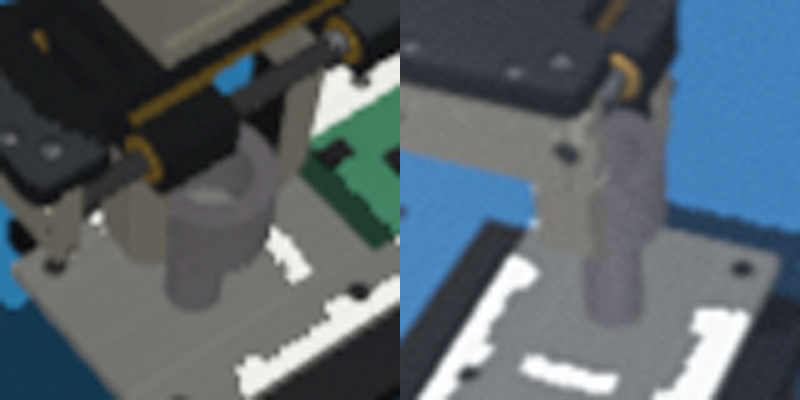

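Scene: the post axis is at about u=344 and the ring at about 346–347. Side: the post is at about 303.4 and the ring at about 302. I'll nudge by 1–2 mm and lower gently over the tapered post.

move_arm:
  commands:
    - [0.12,-0.18,0,0,0,0]
    - [0.12,-0.18,0.5,0,0,0]
    - [0.12,-0.18,1,0,0,0]
    - [0.12,-0.18,1.5,0,0,0]
    - [0.12,-0.18,1.8,0,0,0]
    - [0.12,-0.18,1.8,0,0,0]

```text
time_s: 7.25
ee_pos: [596.8, 23.7, 96.8]
tcp_rot: [[-0.99, -0.14, -0.002], [-0.14, 0.99, -0.0], [0.002, 0.0, -1.0]]
contact_force: [-0.4, 0.1, -2.2]
gripper_width: 0.461
grasp_force: 25.0
```

move_arm:
  commands:
    - [0,0,0.4,0,0,0]
    - [0,0,0.8,0,0,0]
    - [0,0,1.2,0,0,0]
    - [0,0,1.6,0,0,0]
    - [0,0,1.9,0,0,0]
    - [0,0,2.1,0,0,0]
    - [0,0,2.1,0,0,0]

```text
time_s: 7.95
ee_pos: [597.1, 23.7, 76.3]
tcp_rot: [[-0.99, -0.14, -0.001], [-0.14, 0.99, -0.0], [0.001, 0.0, -1.0]]
contact_force: [0.8, -0.4, -1.5]
gripper_width: 0.459
grasp_force: 25.0
```

move_arm:
  commands:
    - [0,0,0.1,0,0,0]
    - [0,0,0.2,0,0,0]
    - [0,0,0.25,0,0,0]
    - [0,0,0.25,0,0,0]
    - [0,0,0.25,0,0,0]

```text
time_s: 8.45
ee_pos: [597.3, 23.7, 74.2]
tcp_rot: [[-0.99, -0.14, 0.0], [-0.14, 0.99, -0.0], [-0.0, -0.0, -1.0]]
contact_force: [-0.6, -0.3, -2.1]
gripper_width: 0.456
grasp_force: 25.0
```

move_arm:
  commands:
    - [0,0,0,0,0,0]
    - [0,0,0,0,0,0]
    - [0,0,0,0,0,0]
    - [0,0,0,0,0,0]
    - [0,0,0,0,0,0]
    - [0,0,0,0,0,0]
  claw: 7

```text
time_s: 9.05
ee_pos: [597.4, 23.7, 74.2]
tcp_rot: [[-0.99, -0.14, 0.0], [-0.14, 0.99, -0.0], [-0.0, -0.0, -1.0]]
contact_force: [-0.3, -0.7, -0.2]
gripper_width: 0.75
grasp_force: 0.0
```

move_arm:
  commands:
    - [0,0,-2,0,0,0]
    - [0,0,-5,0,0,0]
    - [0,0,-8,0,0,0]
    - [0,0,-10,0,0,0]
    - [0,3,-10,0,0,0]
    - [0,6,-10,0,0,0]
    - [0,9,-10,0,0,0]
    - [0,12,-10,0,0,0]
    - [0,15,-10,0,0,0]
    - [0,17,-10,0,0,0]
    - [0,17,-10,0,0,0]
    - [0,17,-10,0,0,0]

```text
time_s: 10.25
ee_pos: [573.7, 191.2, 174.0]
tcp_rot: [[-0.99, -0.14, -0.0], [-0.14, 0.99, -0.001], [0.0, -0.001, -1.0]]
contact_force: [0.1, -0.4, 0.2]
gripper_width: 0.752
grasp_force: 0.0
```

```bash
python3 - <<'E'
from h import *
s=arm.read_state();R=np.array(s['tcp_rot']);p=np.array(s['ee_pos']);print(p,R.round(3),s['gripper_width'],s['contact_force'])
A=[]
for n in('scene','side','wrist'):
    C=cal(n);im=arm.camera(n)[:,:,::-1].copy();cv2.imwrite(f'pics/{n}4.png',im)
    print(n,'grip top exp',proj(C,[575,193,113]))
    if n=='scene':A+=[im[150:290,260:460]]
    if n=='side':A+=[im[190:400,200:350]]
    if n=='wrist':A+=[im]
A=[cv2.resize(A[0],(400,280),interpolation=2),cv2.resize(A[1],(400,560),interpolation=2),cv2.resize(A[2],(400,300))]
cv2.imwrite('pics/c4.png',np.hstack([np.vstack([A[0],A[2]]),cv2.copyMakeBorder(A[1],0,20,0,0,0)]))
E
```

```text
[573.66812731 191.170337   174.04538702] [[-0.99  -0.14  -0.   ]
 [-0.14   0.99  -0.001]
 [ 0.    -0.001 -1.   ]] 0.7520496399345199 [ 0.08204584 -0.43573679  0.22851731]
scene grip top exp (np.float64(421.2615813538399), np.float64(176.40185651324697))
side grip top exp (np.float64(256.2628906877063), np.float64(334.53546210710266))
wrist grip top exp (np.float64(325.53988087768863), np.float64(260.85838278221564))
```

View pics/c4.png

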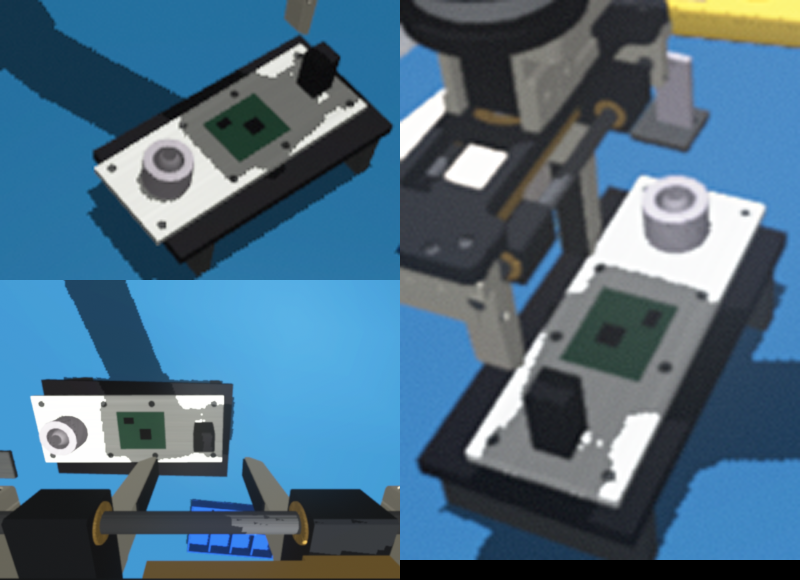

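The wide coupler is seated on the post: scene crop (168,165), side crop (676,215). The fingers line up with the grip. Now the riser yaw, the mark and the travel.

```bash
python3 - <<'E'
from h import *
S=cal('scene');D=cal('side')
for n,C,pts in(('sc',S,[(307.5,227.5),(412,169),(455.5,212.5)]),('sd',D,[(345,278),(207.5,363.6)])):
    print(n,[onz(C,*q,60)[:2].round(1) for q in pts])
# carrier now
for n,C in(('scene',S),('side',D)):
    im=cv2.imread(f'pics/{n}0.png');hsv=cv2.cvtColor(im,cv2.COLOR_BGR2HSV)
    # blade top: bright low-sat pixels within blade
    x,y,w,h=(270,308,30,40) if n=='scene' else (288,203,26,40)
    g=cv2.cvtColor(im,cv2.COLOR_BGR2GRAY)[y:y+h,x:x+w]; m=((hsv[y:y+h,x:x+w,1]<70)&(g>150)).astype(np.uint8)
    cs,_=cv2.findContours(m,cv2.RETR_EXTERNAL,cv2.CHAIN_APPROX_NONE)
    for c in cs:
        if len(c)>8:
            P=np.array([onz(C,q[0]+x,q[1]+y,74)[:2] for q in c.reshape(-1,2)],np.float32);r=cv2.minAreaRect(P);print(n,len(c),np.round(r[0],1),np.round(r[1],1),round(r[2],1),cv2.boxPoints(r).round(1).tolist())
E
```

```text
sc [array([545.7, -17.4]), array([519.7, 222.4]), array([641.6, 233.9])]
sd [array([537.3, -14.5]), array([637. , 237.2])]
scene 33 [ 696.3 -138.4] [29.3  5.4] 6.8 [[681.4000244140625, -137.39999389648438], [682.0999755859375, -142.6999969482422], [711.0999755859375, -139.3000030517578], [710.5, -134.0]]
side 27 [ 696.7 -139. ] [29.1  7.1] 4.5 [[681.9000244140625, -136.60000610351562], [682.5, -143.60000610351562], [711.5, -141.3000030517578], [711.0, -134.3000030517578]]
```

move_arm:
  commands:
    - [0,0.15,3,0,0,0]
    - [0,0.15,6,0,0,0]
    - [0,0.15,8,0,0,0]
    - [0,0.15,9,0,0,0]
    - [0,0.15,9.6,0,0,0]
    - [0,0.15,9.6,0,0,0]
    - [0,0.15,9.6,0,0,0]

```text
time_s: 11.1
ee_pos: [574.2, 193.5, 79.1]
tcp_rot: [[-0.99, -0.139, 0.002], [-0.139, 0.99, 0.001], [-0.002, 0.0, -1.0]]
contact_force: [0.3, 0.2, 0.1]
gripper_width: 0.753
grasp_force: 0.0
```

move_arm:
  commands:
    - [0,0,0,0,0,0]
    - [0,0,0,0,0,0]
    - [0,0,0,0,0,0]
    - [0,0,0,0,0,0]
    - [0,0,0,0,0,0]
    - [0,0,0,0,0,0]
    - [0,0,0,0,0,0]
    - [0,0,0,0,0,0]
  claw: 1.5
  squeeze: 50

```text
time_s: 11.9
ee_pos: [573.4, 193.4, 78.1]
tcp_rot: [[-0.99, -0.14, -0.0], [-0.14, 0.99, -0.0], [0.0, -0.0, -1.0]]
contact_force: [-0.2, 0.1, 1.0]
gripper_width: 0.256
grasp_force: 50.0
```

Grip held at 23.8 mm. The estimated travel is about 127 mm along the riser's −y (yaw about 6°). I'll slide 117 mm first, then check.

move_arm:
  commands:
    - [0,0,0.1,0,0,0]
    - [0.01,-0.3,0.1,0,0,0]
    - [0.02,-0.8,0.1,0,0,0]
    - [0.04,-1.5,0.1,0,0,0]
    - [0.06,-2.2,0.1,0,0,0]
    - [0.08,-2.9,0.1,0,0,0]
    - [0.1,-3.6,0.1,0,0,0]
    - [0.12,-4.3,0.1,0,0,0]
    - [0.13,-5,0.1,0,0,0]
    - [0.15,-5.6,0.1,0,0,0]
    - [0.16,-6,0.1,0,0,0]
    - [0.16,-6,0.1,0,0,0]

```text
time_s: 13.1
ee_pos: [580.9, 138.1, 78.5]
tcp_rot: [[-0.99, -0.142, 0.003], [-0.142, 0.99, 0.006], [-0.003, 0.005, -1.0]]
contact_force: [-0.4, 6.0, 3.7]
gripper_width: 0.259
grasp_force: 50.0
```

move_arm:
  commands:
    - [0.02,-0.5,0,0,0,0]
    - [0.03,-1.1,0,0,0,0]
    - [0.05,-1.7,0,0,0,0]
    - [0.06,-2.3,0,0,0,0]
    - [0.08,-2.9,0,0,0,0]
    - [0.09,-3.5,0,0,0,0]
    - [0.11,-4.1,0,0,0,0]
    - [0.13,-4.7,0,0,0,0]
    - [0.14,-5.2,0,0,0,0]
    - [0.15,-5.6,0,0,0,0]
    - [0.15,-5.7,0,0,0,0]
    - [0.15,-5.7,0,0,0,0]

```text
time_s: 14.3
ee_pos: [587.4, 83.2, 78.8]
tcp_rot: [[-0.99, -0.142, 0.003], [-0.142, 0.99, 0.008], [-0.004, 0.007, -1.0]]
contact_force: [0.1, 7.3, 5.7]
gripper_width: 0.254
grasp_force: 50.0
```

```bash
cat > m.py <<'E'
from h import *
import sys
s=arm.read_state();print(s['ee_pos'].round(1),s['contact_force'].round(1))
th=np.radians(6);y=np.array([-np.sin(th),np.cos(th)]);out=[]
for n,(bx,by,bw,bh) in(('scene',(270,308,30,40)),('side',(288,203,26,40))):
    C=cal(n);im=arm.camera(n)[:,:,::-1].copy();hsv=cv2.cvtColor(im,cv2.COLOR_BGR2HSV)
    u,v=proj(C,[690,-120,68]);x,yy=int(u)-60,int(v)-60;print(n,x,yy)
    out.append(cv2.resize(im[yy:yy+120,x:x+120],(400,400),interpolation=cv2.INTER_CUBIC))
    # predicted overlay-free numbers: blade centre and nose edge fit
    g=cv2.cvtColor(im,cv2.COLOR_BGR2GRAY);m=((hsv[:,:,1]<70)&(g>150)).astype(np.uint8)
    cs,_=cv2.findContours(m[by:by+bh,bx:bx+bw],cv2.RETR_EXTERNAL,cv2.CHAIN_APPROX_NONE)
    for c in cs:
        if len(c)>15:
            P=np.array([onz(C,q[0]+bx,q[1]+by,74)[:2] for q in c.reshape(-1,2)],np.float32);r=cv2.minAreaRect(P);b=np.array(r[0]);print(' blade',np.round(r[0],1),np.round(r[1],1),'y',round(b@y,1))
    m=((hsv[:,:,1]<60)&(g>120)).astype(np.uint8);cs,_=cv2.findContours(m,cv2.RETR_EXTERNAL,cv2.CHAIN_APPROX_NONE)
    for c in cs:
        P=np.array([onz(C,*q,68)[:2] for q in c.reshape(-1,2)]);
        mm=P.mean(0)
        if len(c)>80 and 520<mm[0]<680 and -150<mm[1]<120:
            Y=P@y;X=P@[np.cos(th),np.sin(th)];print(' plate X',X.min().round(1),X.max().round(1),'Ymin by X',[(int(a),round(Y[(X>a)&(X<a+15)].min(),1)) for a in np.arange(X.min()+5,X.max()-15,15)])
cv2.imwrite(sys.argv[1],np.hstack(out))
E
python3 m.py pics/c5.png
```

```text
[587.4  83.2  78.8] [0.1 7.3 5.7]
scene 232 258
 blade [ 696.7 -138.4] [28.4  6.2] y -210.4
 plate X 553.1 647.8 Ymin by X [(558, np.float64(-196.5)), (573, np.float64(-196.2)), (588, np.float64(-195.3)), (603, np.float64(-195.1)), (618, np.float64(-194.6))]
 plate X 626.7 642.6 Ymin by X []
side 239 158
 plate X 546.9 834.5 Ymin by X [(551, np.float64(-195.3)), (566, np.float64(-194.7)), (581, np.float64(-198.3)), (596, np.float64(-207.0)), (611, np.float64(-214.1)), (626, np.float64(-202.1)), (641, np.float64(5.7)), (656, np.float64(6.1)), (671, np.float64(6.5)), (686, np.float64(6.7)), (701, np.float64(-91.9)), (716, np.float64(-109.2)), (731, np.float64(-111.2)), (746, np.float64(-113.8)), (761, np.float64(-115.8)), (776, np.float64(-117.8)), (791, np.float64(-120.5)), (806, np.float64(-122.6))]
```

View pics/c5.png

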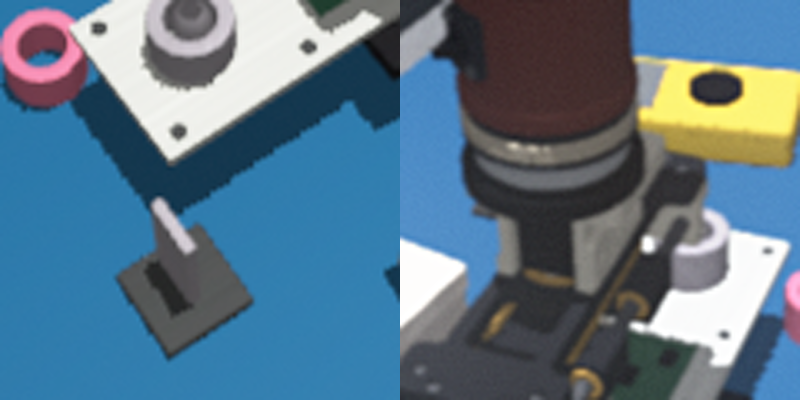

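Scene crop: the nose edge runs (75,25)–(172,160) and the blade top (157,203)–(192,248). The nose is about 14 mm short of the mark, and the coupler is still seated.

move_arm:
  commands:
    - [0.01,-0.4,0,0,0,0]
    - [0.02,-0.8,0,0,0,0]
    - [0.03,-1.2,0,0,0,0]
    - [0.04,-1.4,0,0,0,0]
    - [0.04,-1.4,0,0,0,0]
    - [0.04,-1.4,0,0,0,0]
    - [0.04,-1.4,0,0,0,0]
    - [0.04,-1.4,0,0,0,0]

```text
time_s: 15.2
ee_pos: [589.0, 69.4, 78.7]
tcp_rot: [[-0.99, -0.142, 0.003], [-0.142, 0.99, 0.008], [-0.004, 0.007, -1.0]]
contact_force: [-0.4, 7.4, 5.7]
gripper_width: 0.254
grasp_force: 50.0
```

```bash
python3 m.py pics/c6.png | head -7; python3 -c "
from h import *
s=arm.read_state();print(s['tcp_rot'].round(4),s['joint_vel'].round(3).max())"
```

```text
[589.   69.4  78.7] [-0.4  7.4  5.7]
scene 232 258
 blade [ 696.3 -138.4] [29.3  6.2] y -210.4
 plate X 553.4 648.0 Ymin by X [(558, np.float64(-210.3)), (573, np.float64(-209.6)), (588, np.float64(-209.3)), (603, np.float64(-208.6)), (618, np.float64(-208.0))]
 plate X 627.2 642.9 Ymin by X []
side 239 158
 plate X 547.3 834.5 Ymin by X [(552, np.float64(-208.8)), (567, np.float64(-208.3)), (582, np.float64(-212.0)), (597, np.float64(-221.7)), (612, np.float64(-232.4)), (627, np.float64(-220.0)), (642, np.float64(-12.2)), (657, np.float64(-11.9)), (672, np.float64(-11.2)), (687, np.float64(-11.8)), (702, np.float64(-94.6)), (717, np.float64(-109.2)), (732, np.float64(-111.2)), (747, np.float64(-113.8)), (762, np.float64(-115.8)), (777, np.float64(-117.8)), (792, np.float64(-120.5)), (807, np.float64(-122.6))]
[[-0.9898 -0.1422  0.0026]
 [-0.1422  0.9898  0.0078]
 [-0.0036  0.0074 -1.    ]] 0.001
```

View pics/c6.png

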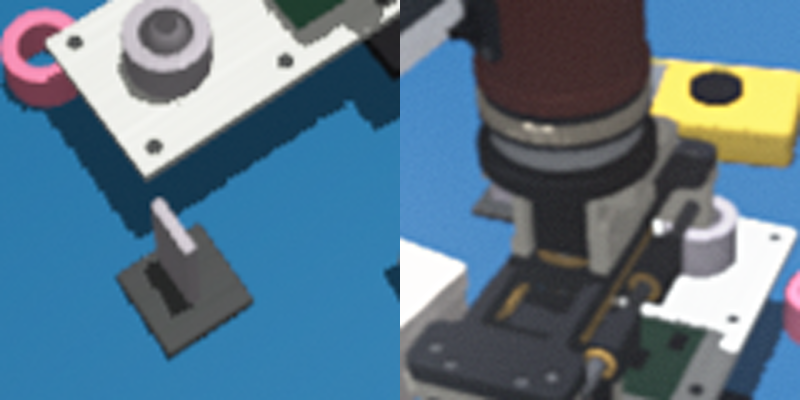

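The nose is level with the mark to within about 1 mm, and the carrier is flat, at rest and still gripped. Handing in.

```bash
python3 -c "
from plant import arm
print(arm.close_job())"
```

```text
the job is handed in; nothing more can be done
None
```

I handed the job in: the wide coupler is seated on the post, and the carrier's nose measures level with the index mark to about 1 mm, with the grip still held at 50 N and the carrier flat and still; no verdict came back.

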